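Free the cam lock and push the sample into the reader

ROBOT

A 7-joint arm with a two-finger parallel gripper is mounted at the origin on the work surface. World frame = base frame: x ahead of the robot, y to its left, z up, the work surface at z = 0. Lengths are in m, angles in degrees, forces in N, time in s.
With the tool pointing down it reaches from about 0.4 to 0.85 m from the base axis. Payload 10.4 kg.
Tool frame: the origin (TCP) lies at the centre of the arm's flange, where the gripper is bolted on; the fingertips stand 173 mm ahead of it and the grasp point (between the pads) lies 155 mm ahead of it; z points along the fingers, y is the direction in which the jaws open and shut (so a half turn about z gives the same grasp; the last joint's range is limited). The gripper opens to 85 mm and grips with 20 to 120 N. Pads are 22 mm wide; open, the fingers measure 114 mm over their backs; the gripper's body (76 mm by 85 mm) begins 54 mm behind the grasp point. The pads swing forward as they close: fully open they stand 13 mm farther back than shut.
Start: joints at [-70.394, 19.034, -3.707, 83.658, 1.238, 77.344, -5.071], TCP at [0.223, 0.584, 0.405] pointing down, gripper open.
Joint ranges: [-148.97, 148.97], [-28.65, 121.19], [-84.17, 76.75], [9.2, 138.47], [-72.65, 252.65], [3.7, 117.97], [-149.18, 149.18]. Speed limits (degrees/s): [127.2, 127.2, 159.86, 159.86, 180, 180, 180].

INTERFACE

Orientations are given as [roll, pitch, yaw] about the fixed x, y, z axes, in that order (R = Rz(yaw) Ry(pitch) Rx(roll)).
In Python, from workcell import arm gives the robot as it stands.
- The arm moves only by the shell command python3 -m jog 'ROWS' [FORCE]. ROWS is JSON, a list that holds one entry, the list of rows, each a list of 7 numbers: the closure, from -1 (fully open) to 1 (shut), then the shift along the tool's x, y, z in m, then the turn, a rotation vector about the tool's x, y, z in rad. In form: [[[claw, x, y, z, wx, wy, wz], ...]]. A call has 1 to 12 rows; each row is the pose to reach, as a shift and turn from the pose commanded when the call began, along the tool's axes at that moment; what a row does not reach only later rows make up. A row lasts 1/10 s, in which the tool goes at most 50 mm and 8.59 degrees, less where a joint would pass 70% of its speed; a pose out of reach is approached as far as the arm can. A call with a gripper value outside its range is refused whole. The fingers move at their own pace and stop on an object; FORCE is the grip in N (left out, the last holds). Time passes only in rows, so rows that repeat a pose let the fingers close. It gives the time, the measured TCP pose, the force and the opening at its end, in the units of the state.
- arm.read_state(): the state, without advancing time (a new reading comes with each control period).
- arm.snapshot(name): name is "scene" or "side" or "wrist"; returns a dict with "image" (384x512x3 uint8, red, green, blue), "fx", "fy", "cx", "cy" (pixels), "dist" ([k1, k2, p1, p2, k3] as OpenCV has them; the pictures are not rectified), "origin" and "attitude" of the camera in the world; the wrist camera has in their place "tool_from_camera" (4x4, takes a point from camera to tool coordinates, whose origin is the TCP and whose axes are the flange's). Camera axes: x right, y up, looking along -z (the intrinsics and any distortion apply to the point x, -y, -z); pixel columns grow to the right and rows downward; lengths in m; the calibration is good to about 2 mm. A picture is of the moment at which its call begins: read the wrist's pose just before it. There is no depth.
- arm.close_job(): hands the job in, once; it reports no verdict.
Trained networks look in a picture, given as the dict that the camera call returned (one of the last four; its "shot" number tells which), for a name from the list of things; names that differ only in an ending like _2 or _b are one class to them, and where a whole thing is asked for, a point or a joint stands for the part that bears it (a point fixed in the world has none). Each returns a list of dicts, best first, with "confidence" (0 to 1); they miss things now and then, are a little off and sometimes report something else, mostly with a low value. They report only what shows in the picture. A call takes as long as a camera call.
- arm.trace(picture, label): "pixels" (384x512 bool, what is visible of it) and "point" ([column, row] in pixels, amid what is visible of it).
The state is a dict: "time": time; "q": joint angles; "joint_vel": joint speeds; "tau": joint torques, N m; "eef_pos": TCP position; "ee_rot": TCP orientation; "contact_force": force on the tool from outside, world axes, zero at the start; "moment": the same for the moment, N m; "finger_gap": finger opening in m.
Only numpy, scipy, OpenCV 4.12 (cv2) and the standard library are available. Lean on these libraries where they do the work, as an engineer would, in place of code of your own. Each camera call takes 0.05 s, during which the arm holds its last target.

TASK

Push the cam's lever round by its pin until it points straight forward along the track towards the white head, so that the cam's low point faces the carriage's roller; only then push the carriage forward by its upright push plate until it is fully home in the head, and leave both there. Nothing is to be picked up: do not touch the vial riding on the carriage, keep it standing in its socket, and leave everything else on the bench where it is.

Things in the scene. Friction and masses are not known exactly. Their poses are not given: they have to be found in the camera images.
- reader: sample reader fixed to the bench: aluminium base 300 (x) x 250 (y) x 12 mm; origin at the centre of its underside, +x along the track towards the white head (the carriage's forward way, roughly away from the robot), +y left. Track on the right half along y = -60 mm, cam axle on the left half at x = -30, y = +60 mm
- head_mid (a point): middle of the gap of the white U-shaped head, 60 mm above the bench, at reader x = -5, y = -60 mm: two uprights 60 long (x), 18 mm thick, top 78 mm above the bench, 82 mm apart; behind them, x = 25 to 100 mm, a block 82 mm high
- cam (a joint): cam angle (rad): eccentric steel disc 56 mm across, 12 mm off its upright axle, dark lever over its high side. 0: lever points straight forward (reader +x), low point faces back to the carriage's roller and lets it by. Positive: anticlockwise from above, lever out to the left, then back. Range -0.7 to 2.6, starts 1.2 to 2.3, stays where left; about 4 N at the pin turns it
- cam_axle (a point): point on the cam's axle at the height of the lever's top, 54 mm above the bench
- lever_pin (a point): centre of the upright steel pin at the end of the cam's lever: 14 mm across, 60 mm from the axle, standing from 54 to 100 mm above the bench; this point is at 77 mm. The lever below it is 16 mm wide, 46 to 54 mm above the bench
- carriage (a joint): travel of the sample carriage along reader +x (m). 0: fully back (start); 0.045: fully home at its end stop. About 3 N slides it; it stays where left. From its rear a flat arm, top 42 mm above the bench, reaches 125 mm to the left and carries a 16 mm roller that meets the cam; unless the cam is within about 0.58 rad of its low point it blocks the carriage short of home
- push_plate (a point): centre of the rear face (looking to reader -x) of the carriage's upright steel push plate, the face to push: 50 mm wide (y), plate 8 mm thick, top 85 mm above the bench; this point is at 65 mm. The vial's centre is 50 mm ahead of this face
- vial: capped amber sample vial, 28 mm across, 58 mm tall, standing loose in the carriage's socket (walls 14 mm high); origin at the centre of its underside, 26 mm above the bench, z up the vial; rides with the carriage and is not to be touched
- spare_vial: bystander: second capped amber vial, 28 x 58 mm, standing loose on the reader's base at its far left corner; origin at the centre of its underside
- beaker: bystander: glass beaker, 70 mm across, 90 mm tall, on the bench to the left of the reader; origin under its centre
- reagent_jar: bystander: white bottle 72 mm across, 110 mm tall, on the bench to the right of the reader; origin under its centre
- wash_bottle: bystander: white bottle with blue cap, 68 mm across, 150 mm tall; origin under its centre
- tip_tray: bystander: grey divided tray 120 x 85 x 45 mm; origin under its centre
- spatula: bystander: steel lab spatula 190 mm long, 8 mm thick, lying on the bench; origin under its middle
- dish: bystander: white dish 90 mm across, 16 mm high; origin under its centre

How it is judged:
By the outcome, as a careful person would: the job done as asked, in the order asked, and still so for the second after the job is handed in, with the robot touching nothing.
It also fails if it takes over 45 s, if anything falls off the work surface, if the arm or the gripper's body presses on something with over 40 N, if the wrist force passes 120 N, or if a joint passes its speed limit or range.

## Working session

There is one attempt and no reset: what is moved stays moved. The work goes in short steps, Python scripts to look and compute and a shell command to move; the robot and the scene stay as the last step left them, time stands still between calls to the robot, and variables do not carry over. Pictures are saved under pics/ and viewed, and the job is handed in when it is done.

```bash
mkdir -p pics; ls; python3 - <<'E'
from workcell import arm
import cv2
s=arm.read_state(); print(s)
for n in ("scene","side","wrist"):
    p=arm.snapshot(n); cv2.imwrite(f"pics/{n}0.png",p["image"][:,:,::-1])
    print(n,{k:v for k,v in p.items() if k!="image"})
E
```

```text
pics
{'time': 0.0, 'q': array([-70.39275853,  19.07114394,  -3.70744448,  83.70431562,
         1.23719989,  77.34225102,  -5.07156948]), 'joint_vel': array([ 0.06032481, -0.06169275,  0.07297559, -0.05803841, -0.07674171,
        0.00468829, -0.16310966]), 'tau': array([ 2.71172739e-04, -6.25456309e+01,  4.94785141e-02, -3.91608775e+01,
        1.61732209e-02,  9.93984228e-03,  1.95107435e-05]), 'eef_pos': array([0.2229289 , 0.58376062, 0.40393891]), 'ee_rot': array([-1.79922180e+02,  3.02629824e-03,  1.59098455e+02]), 'contact_force': array([ 0.39219593,  0.21500548, -0.14156821]), 'moment': array([-0.01566636,  0.02745577, -0.02415304]), 'finger_gap': 0.0854519036807043}
scene {'fx': 433.3140407643936, 'fy': 433.3140407643936, 'cx': 254.9111576937793, 'cy': 187.59032687330216, 'dist': array([-0.04252394,  0.        ,  0.        ,  0.        ,  0.        ]), 'origin': array([0.90836571, 0.58350275, 1.31633729]), 'attitude': array([ 29.13917283,  -0.69702764, 147.28710526]), 'shot': 1}
side {'fx': 431.95277744595575, 'fy': 431.95277744595575, 'cx': 253.79628003434, 'cy': 191.21496135431116, 'dist': array([0.03676352, 0.        , 0.        , 0.        , 0.        ]), 'origin': array([0.35698495, 1.00893799, 1.17206485]), 'attitude': array([ 4.33555655e+01, -1.43668879e-01, -1.70473143e+02]), 'shot': 2}
wrist {'fx': 325.4104116066743, 'fy': 325.4104116066743, 'cx': 255.3376499088901, 'cy': 194.30588681039197, 'dist': array([-0.09107873,  0.        ,  0.        ,  0.        ,  0.        ]), 'tool_from_camera': array([[-6.40103669e-04,  9.63770264e-01,  2.66732952e-01,
         6.72730819e-02],
       [ 9.99999795e-01,  6.17025699e-04,  1.70329598e-04,
        -6.51409449e-04],
       [-4.22484698e-07,  2.66733007e-01, -9.63770462e-01,
         3.24786750e-02],
       [ 0.00000000e+00,  0.00000000e+00,  0.00000000e+00,
         1.00000000e+00]]), 'shot': 3}
```

View pics/scene0.png

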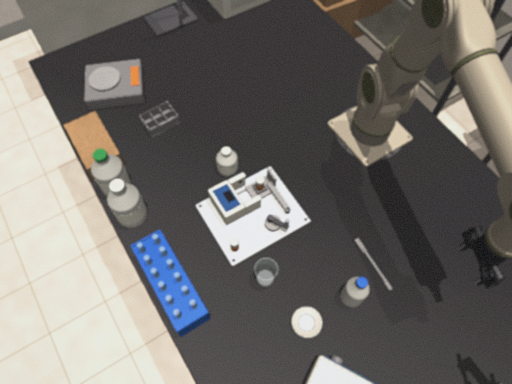

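View pics/side0.png

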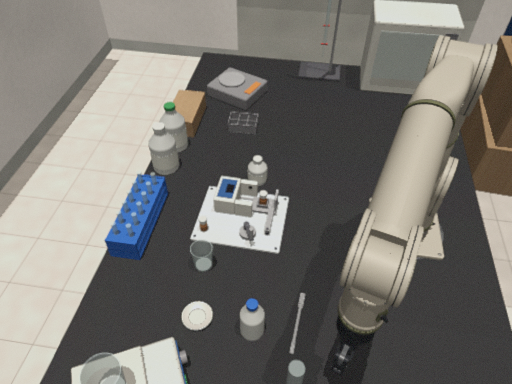

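View pics/wrist0.png

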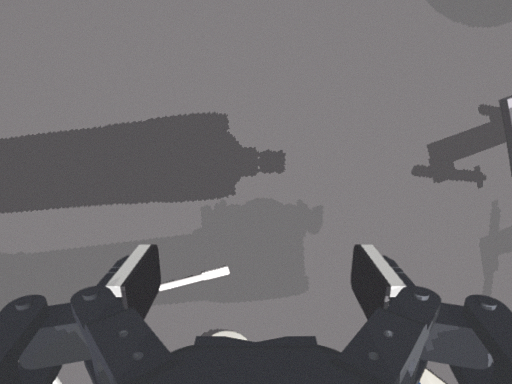

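```bash
cat > h.py <<'E'
import numpy as np, cv2
from scipy.spatial.transform import Rotation as R
def rot(rpy): return R.from_euler('xyz',rpy,degrees=True).as_matrix()
def campose(p,state=None):
    if 'origin' in p: return np.array(p['origin']),rot(p['attitude'])
    T=p['tool_from_camera']; Rt=rot(state['ee_rot'])
    return state['eef_pos']+Rt@T[:3,3], Rt@T[:3,:3]
def K(p): return np.array([[p['fx'],0,p['cx']],[0,p['fy'],p['cy']],[0,0,1.]])
def ray(p,uv,state=None):
    o,M=campose(p,state)
    x=cv2.undistortPoints(np.array([[uv]],float),K(p),p['dist'])[0,0]
    d=M@np.array([x[0],-x[1],-1.]); return o,d
def onz(p,uv,z,state=None):
    o,d=ray(p,uv,state); return o+d*(z-o[2])/d[2]
def proj(p,X,state=None):
    o,M=campose(p,state); c=(np.atleast_2d(X)-o)@M; c=c*[1,-1,-1]
    return cv2.projectPoints(c,np.zeros(3),np.zeros(3),K(p),p['dist'])[0][:,0]
E
python3 - <<'E'
from workcell import arm
from h import *
np.set_printoptions(precision=4,suppress=True)
hts=dict(reader=0.012,cam=0.05,lever_pin=0.077,push_plate=0.065,vial=0.055,spare_vial=0.04,beaker=.045,reagent_jar=.055,wash_bottle=.075,spatula=.004,dish=.008,carriage=.04,tip_tray=.02)
for n in("scene","side"):
    p=arm.snapshot(n)
    for l,z in hts.items():
        r=arm.trace(p,l)
        for d in r[:2]: print(n,l,round(d['confidence'],2),np.array(d['point']),d['pixels'].sum(),onz(p,d['point'],z))
    r=arm.trace(p,'reader')
    if r:
        m=r[0]['pixels']; c=max(cv2.findContours(m.astype(np.uint8),0,1)[0],key=cv2.contourArea)
        for q in cv2.boxPoints(cv2.minAreaRect(c)): print('corner',q,onz(p,q,.012))
    im=p['image']; 
    u=proj(p,onz(p,r[0]['point'],.03))[0].astype(int)
    s=im[max(u[1]-60,0):u[1]+60,u[0]-80:u[0]+80]; print('crop off',u-[80,60])
    cv2.imwrite(f'pics/{n}1.png',cv2.resize(s,None,fx=5,fy=5,interpolation=2)[:,:,::-1])
E
```

```text
scene reader 0.89 [246.3 212.1] 6235 [0.577  0.0437 0.012 ]
scene cam 0.87 [271.8 225.7] 324 [0.5436 0.1438 0.05  ]
scene cam 0.55 [248.2 212.6] 6060 [0.5824 0.0643 0.05  ]
scene lever_pin 0.66 [270.2 221.4] 261 [0.5474 0.1382 0.077 ]
scene push_plate 0.86 [266.5 188.4] 497 [0.4878 0.0278 0.065 ]
scene push_plate 0.33 [235.6 243.9] 115 [0.6763 0.1402 0.065 ]
scene vial 0.6 [259.1 181.9] 84 [ 0.4917 -0.0108  0.055 ]
scene spare_vial 0.69 [272.2 225.5] 304 [0.5392 0.1405 0.04  ]
scene spare_vial 0.65 [238.3 243.1] 106 [0.6631 0.1336 0.04  ]
scene beaker 0.7 [266.4 269.1] 520 [0.6363 0.2533 0.045 ]
scene beaker 0.43 [305.5 320.7] 647 [0.6265 0.4432 0.045 ]
scene reagent_jar 0.79 [224.3 161.7] 490 [ 0.5493 -0.1422  0.055 ]
scene reagent_jar 0.49 [308.5 319.4] 667 [0.6193 0.446  0.055 ]
scene wash_bottle 0.7 [356.8 291.7] 613 [0.4584 0.4603 0.075 ]
scene spatula 0.58 [364.6 252.2] 118 [0.3296 0.3662 0.004 ]
scene spatula 0.55 [353.2 291.7] 671 [0.4421 0.4472 0.004 ]
scene dish 0.6 [306.8 319.8] 693 [0.6135 0.4391 0.008 ]
scene carriage 0.89 [271.1 191.8] 521 [0.4736 0.0358 0.04  ]
scene t
[... 703 characters left out ...]
e_vial 0.43 [268.2 209.1] 476 [0.4677 0.0301 0.04  ]
side beaker 0.73 [200.2 253. ] 573 [0.6527 0.2519 0.045 ]
side reagent_jar 0.92 [257.5 172.8] 425 [ 0.5308 -0.1266  0.055 ]
side reagent_jar 0.71 [239.9 216.4] 5052 [0.5556 0.0913 0.055 ]
side wash_bottle 0.68 [252.3 321.3] 813 [0.4494 0.4662 0.075 ]
side dish 0.75 [198.1 318.4] 624 [0.611  0.4502 0.008 ]
side dish 0.27 [199.3 253.9] 564 [0.6644 0.231  0.008 ]
side carriage 0.96 [267.2 206.7] 513 [0.4727 0.0197 0.04  ]
corner [189.6618 239.8263] [0.7093 0.1839 0.012 ]
corner [202.3276 171.431 ] [ 0.7484 -0.1419  0.012 ]
corner [290.0597 187.6777] [ 0.4053 -0.1123  0.012 ]
corner [277.3939 256.0729] [0.4125 0.1998 0.012 ]
crop off [161 158]
```

View pics/scene1.png

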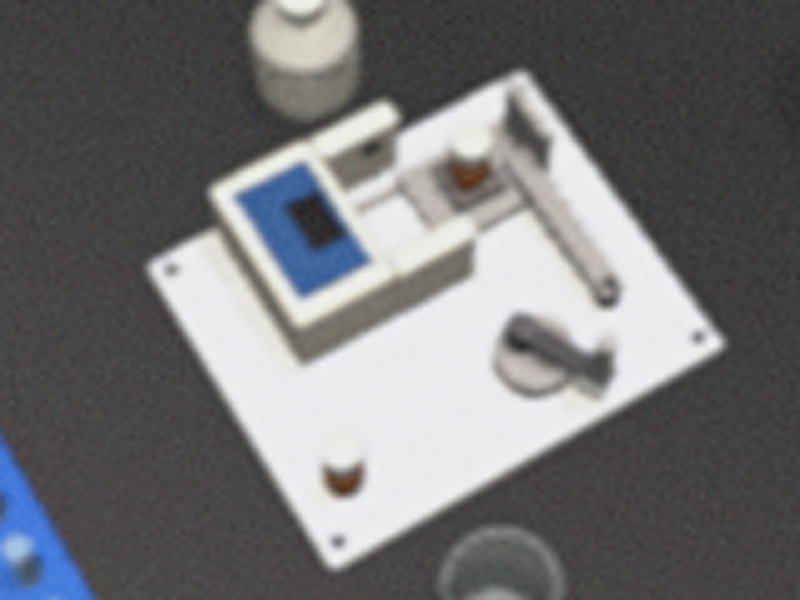

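View pics/side1.png

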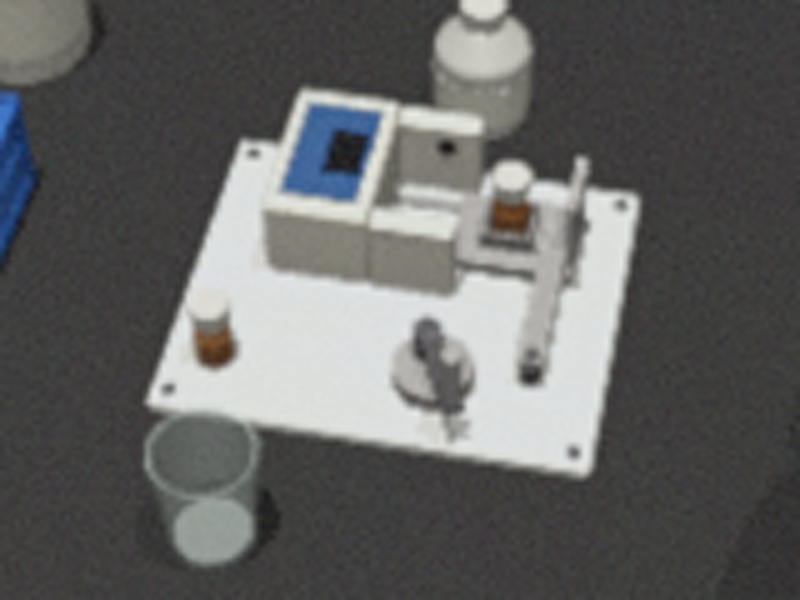

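```bash
python3 - <<'E'
from workcell import arm
from h import *
from scipy.optimize import least_squares
import json
np.set_printoptions(precision=4,suppress=True)
ps={n:arm.snapshot(n) for n in("scene","side")}
off=dict(scene=[166,152],side=[161,158])
# corners: BR,BL,FL,FR ; axle top, 
loc=np.array([[-.15,-.125,.012],[-.15,.125,.012],[.15,.125,.012],[.15,-.125,.012]])
cr=dict(scene=[(523,70),(725,345),(335,572),(150,267)],side=[(640,195),(590,472),(150,405),(243,140)])
px={n:np.array(off[n])+(np.array(cr[n])+.5)/5-.5 for n in cr}
def W(P,v): 
    c,s=np.cos(v[2]),np.sin(v[2]); P=np.atleast_2d(P)
    return np.c_[v[0]+c*P[:,0]-s*P[:,1],v[1]+s*P[:,0]+c*P[:,1],P[:,2]]
for use in (["scene"],["side"],["scene","side"]):
    f=lambda v:np.concatenate([(proj(ps[n],W(loc,v))-px[n]).ravel() for n in use])
    r=least_squares(f,[.56,.04,0]); print(use,r.x,np.degrees(r.x[2]),r.fun)
v=r.x; json.dump(list(v),open('reader.json','w'))
print('axle',W([-.03,.06,.054],v))
ax=W([-.03,.06,.054],v)[0]
for n in ps:
    im=cv2.resize(ps[n]['image'],None,fx=1,fy=1)
    o=np.array(off[n]); s=im[o[1]:o[1]+120,o[0]:o[0]+160]; s=cv2.resize(s,None,fx=5,fy=5,interpolation=2)[:,:,::-1].copy()
    def dr(P,col):
        u=((proj(ps[n],P)-o+.5)*5-.5).astype(int)
        cv2.polylines(s,[u.reshape(-1,1,2)],False,col,1)
    dr(W(np.r_[loc,loc[:1]],v),(0,255,0))
    for a,col in((1.2,(255,0,0)),(1.6,(0,200,200)),(2.0,(0,0,255)),(2.3,(255,0,255))):
        e=np.array([-.03+.06*np.cos(a),.06+.06*np.sin(a)])
        dr(W([[-.03,.06,.054],[*e,.054],[*e,.1]],v),col)
    y=-.06
    cv2.imwrite(f'pics/{n}2.png',s)
E
```

```text
['scene'] [ 0.5605  0.057  -0.0187] -1.0738187234235763 [ 0.0494  0.1869  0.2855 -0.0347  0.0251 -0.1411 -0.3632 -0.0172]
['side'] [ 0.5571  0.0557 -0.0176] -1.0059970984584439 [ 0.2044 -0.0241  0.398   0.0481 -0.4727 -0.1712 -0.1363  0.0452]
['scene', 'side'] [ 0.5588  0.0563 -0.0181] -1.0393404314750734 [ 0.3055 -0.1756  0.5754 -0.4731  0.4061 -0.5826 -0.0302 -0.3785 -0.2482
  0.0568 -0.1552  0.1429 -1.0142 -0.1216 -0.5807  0.0894]
axle [[0.5299 0.1168 0.054 ]]
```

View pics/scene2.png

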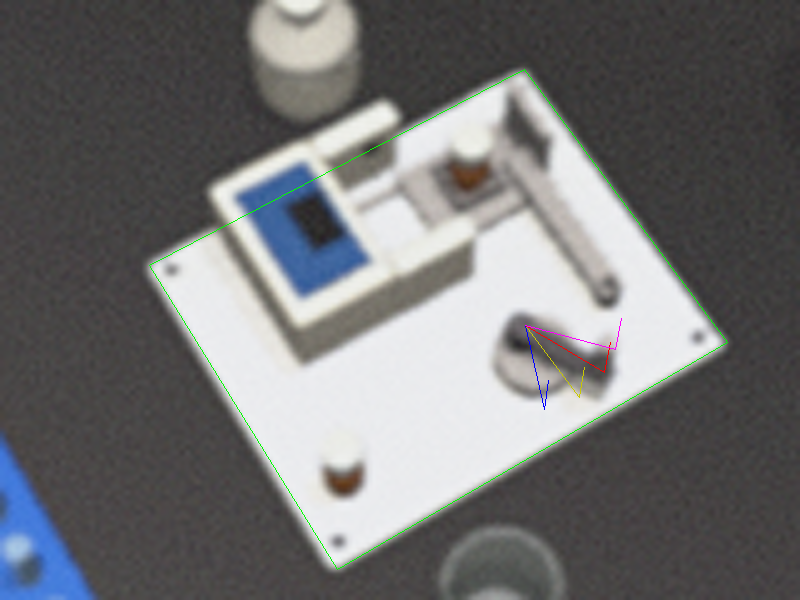

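View pics/side2.png

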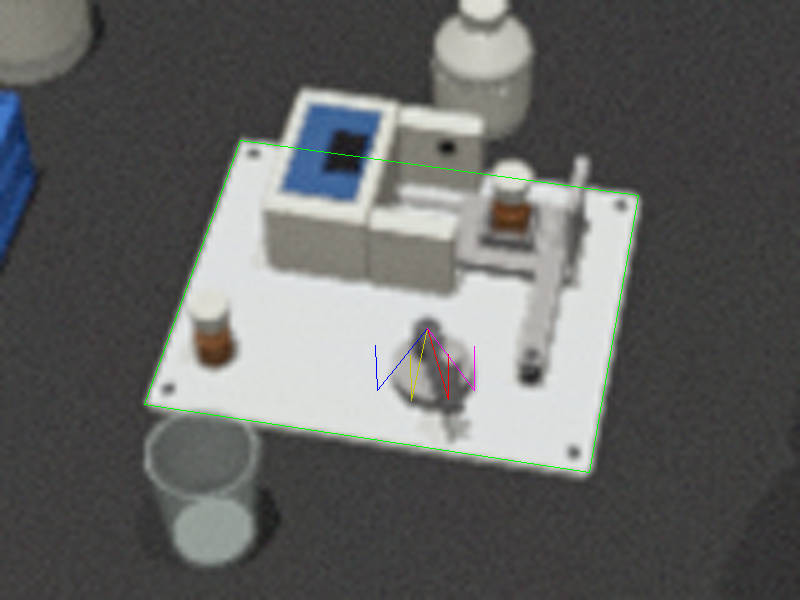

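```bash
cat >> h.py <<'E'
import json
v=json.load(open('reader.json'))
def W(P):
    c,s=np.cos(v[2]),np.sin(v[2]); P=np.atleast_2d(P).astype(float)
    return np.c_[v[0]+c*P[:,0]-s*P[:,1],v[1]+s*P[:,0]+c*P[:,1],P[:,2]]
def pin(a,z=.077,r=.06): return np.array([-.03+r*np.cos(a),.06+r*np.sin(a),z])
def rows(s,tgt,yaw):
    "shift and rotvec in tool axes to reach TCP tgt with tool down at yaw deg"
    M=rot(s['ee_rot']); d=M.T@(np.array(tgt)-s['eef_pos'])
    w=R.from_matrix(M.T@rot([180,0,yaw])).as_rotvec()
    return np.r_[d,w]
def show(): 
    from workcell import arm
    s=arm.read_state(); print('t',round(s['time'],2),'p',s['eef_pos'].round(4),'rpy',s['ee_rot'].round(2),'F',s['contact_force'].round(2),'gap',round(s['finger_gap'],4),'q7',s['q'][6].round(1)); return s
E
python3 - <<'E'
from h import *
np.set_printoptions(precision=4,suppress=True)
s=show(); P=W(pin(2.0))[0]; print(P)
print(rows(s,[P[0]-.05,P[1],.36],114))
E
```

```text
t 1.75 p [0.223  0.5839 0.4047] rpy [180.   -0.  159.1] F [ 0.79 -0.78 -0.11] gap 0.0856 q7 -5.1
[0.5059 0.1718 0.077 ]
[-0.3646 -0.3019  0.0447  0.0001 -0.      0.7871]
```

```bash
python3 -m jog '[[[-1,-0.04,-0.03,0,0,0,0.07],[-1,-0.08,-0.066,0,0,0,0.15],[-1,-0.12,-0.1,0.01,0,0,0.25],[-1,-0.16,-0.13,0.015,0,0,0.35],[-1,-0.2,-0.165,0.02,0,0,0.45],[-1,-0.24,-0.2,0.025,0,0,0.55],[-1,-0.28,-0.23,0.03,0,0,0.65],[-1,-0.32,-0.265,0.035,0,0,0.75],[-1,-0.35,-0.29,0.04,0,0,0.787],[-1,-0.365,-0.302,0.045,0,0,0.787],[-1,-0.365,-0.302,0.045,0,0,0.787],[-1,-0.365,-0.302,0.045,0,0,0.787]]]'
python3 - <<'E'
from h import *
from workcell import arm
s=show(); p=arm.snapshot('wrist')
im=p['image'][:,:,::-1].copy()
np.set_printoptions(precision=4,suppress=True)
for l,z in (('lever_pin',.077),('push_plate',.065),('cam_axle',.054),('spare_vial',.04)):
    for d in arm.trace(p,l)[:2]: print(l,d['confidence'],d['point'],onz(p,d['point'],z,s),d['pixels'].sum())
def dr(P,c): cv2.polylines(im,[proj(p,P,s).astype(int).reshape(-1,1,2)],False,c,1)
dr(W([[-.15,-.125,.012],[-.15,.125,.012],[.15,.125,.012],[.15,-.125,.012],[-.15,-.125,.012]]),(0,255,0))
dr(W([[-.03,.06,.054],pin(2.,.054),pin(2.,.1)]),(0,0,255))
cv2.imwrite('pics/w1.png',im)
E
```

```text
time: 2.95
eef_pos: [0.4562, 0.1715, 0.3598]
ee_rot: [180.0, -0.0, 114.0]
contact_force: [-0.0, 1.3, 0.9]
finger_gap: 0.085
t 2.95 p [0.4562 0.1715 0.3598] rpy [ 1.8000e+02 -2.0000e-02  1.1395e+02] F [-0.01  1.27  0.93] gap 0.085 q7 -1.0
lever_pin 0.85 [302.4, 238.1] [0.5079 0.1506 0.077 ] 2937
push_plate 0.75 [217.4, 311.0] [0.4717 0.0475 0.065 ] 4702
cam_axle 0.53 [426.9, 281.8] [0.6487 0.1504 0.054 ] 328
spare_vial 0.79 [431.6, 282.8] [0.6654 0.1471 0.04  ] 369
spare_vial 0.68 [217.3, 310.3] [0.4754 0.0307 0.04  ] 4691
```

View pics/w1.png

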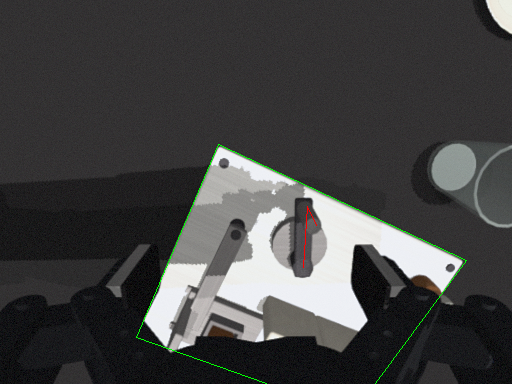

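```bash
python3 - <<'E'
from h import *
from workcell import arm
s=show(); p=arm.snapshot('wrist')
np.set_printoptions(precision=4,suppress=True)
A=onz(p,[303,269],.054,s);B=onz(p,[304,205],.054,s);print(A,B,np.linalg.norm(A-B))
d=B-A; print('angle',np.arctan2(d[1],d[0])-v[2],'ax exp',W([-.03,.06,.054]))
for a in (2.0,2.05,2.1): print(a,proj(p,W([pin(a,.054),pin(a,.1)]),s))
c=cv2.resize(p['image'][180:340,160:360],None,fx=4,fy=4,interpolation=2)[:600,:,::-1]; cv2.imwrite('pics/w2.png',c)
a=2.05
P=W(pin(a))[0]; yaw=np.degrees(a+v[2]) -90+90
print(P,yaw,rows(s,[P[0],P[1],.30],yaw),rows(s,[P[0],P[1],.238],yaw))
E
```

```text
t 3.2 p [0.4558 0.1726 0.3599] rpy [ 1.7998e+02 -2.0000e-02  1.1412e+02] F [0.08 0.02 0.23] gap 0.0851 q7 -1.0
[0.5296 0.1165 0.054 ] [0.5023 0.1731 0.054 ] 0.06290887305612651
angle 2.037738502648922 ax exp [[0.5299 0.1168 0.054 ]]
2.0 [[306.9719 207.9043]
 [316.331  226.7276]]
2.05 [[303.5918 207.9594]
 [312.3463 226.8005]]
2.1 [[300.2096 208.1758]
 [308.3561 227.0597]]
[0.5032 0.1705 0.077 ] 116.41700757034369 [-0.0213  0.0424  0.0599  0.0003 -0.0003 -0.04  ] [-0.0213  0.0424  0.1219  0.0003 -0.0003 -0.04  ]
```

View pics/w2.png

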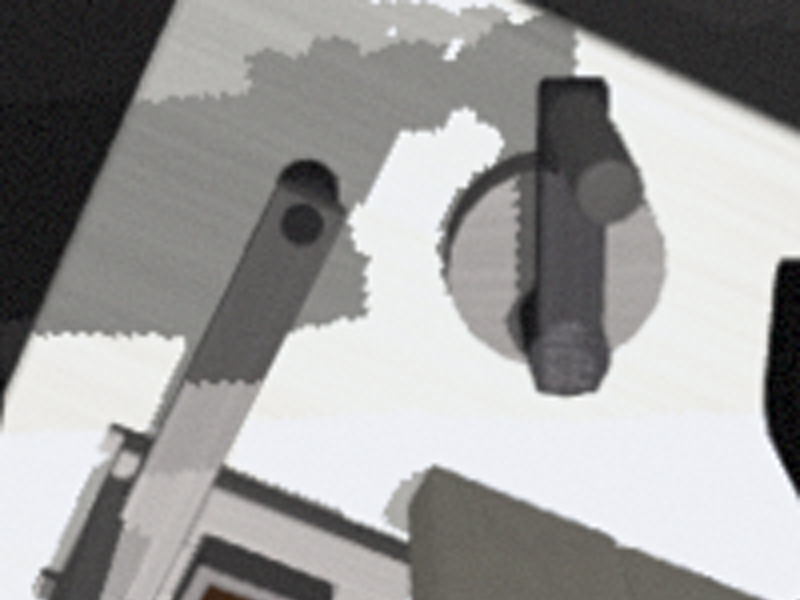

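```bash
python3 -m jog '[[[0.1,-0.0107,0.0212,0.03,0,0,-0.02],[0.1,-0.0213,0.0424,0.06,0,0,-0.04],[0.1,-0.0213,0.0424,0.06,0,0,-0.04],[0.1,-0.0213,0.0424,0.06,0,0,-0.04],[0.1,-0.0213,0.0424,0.06,0,0,-0.04],[0.1,-0.0213,0.0424,0.06,0,0,-0.04]]]' 20
python3 - <<'E'
from h import *
from workcell import arm
s=show(); p=arm.snapshot('wrist'); cv2.imwrite('pics/w3.png',p['image'][:,:,::-1])
P=W(pin(2.05))[0]; print(rows(s,[P[0],P[1],.238],116.4).round(4))
E
```

```text
time: 3.85
eef_pos: [0.5034, 0.1697, 0.301]
ee_rot: [179.9, -0.0, 116.3]
contact_force: [0.7, -0.6, 1.1]
finger_gap: 0.0383
t 3.85 p [0.5034 0.1697 0.301 ] rpy [ 1.7988e+02 -4.0000e-02  1.1633e+02] F [ 0.7  -0.58  1.12] gap 0.0383 q7 6.8
[ 0.0008  0.      0.063   0.0021 -0.0006 -0.0013]
```

View pics/w3.png

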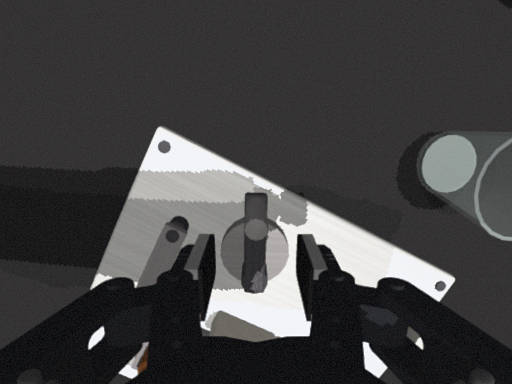

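```bash
python3 -m jog '[[[0.1,0,0,0.02,0,0,0],[0.1,0,0,0.04,0,0,0],[0.1,0,0,0.053,0,0,0],[0.1,0,0,0.063,0,0,0],[0.1,0,0,0.063,0,0,0],[0.5,0,0,0.063,0,0,0],[0.5,0,0,0.063,0,0,0],[0.5,0,0,0.063,0,0,0],[0.5,0,0,0.063,0,0,0]]]' 20
python3 - <<'E'
from h import *
from workcell import arm
s=show(); p=arm.snapshot('wrist'); cv2.imwrite('pics/w4.png',p['image'][:,:,::-1])
E
```

```text
time: 4.8
eef_pos: [0.5037, 0.1694, 0.2371]
ee_rot: [180.0, -0.0, 116.3]
contact_force: [-0.3, 0.2, 0.5]
finger_gap: 0.0211
t 4.8 p [0.5037 0.1694 0.2371] rpy [ 1.7996e+02 -1.0000e-02  1.1630e+02] F [-0.28  0.17  0.54] gap 0.0211 q7 8.4
```

View pics/w4.png

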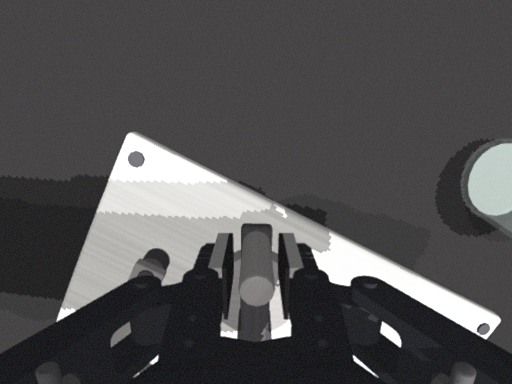

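```bash
cat > arc.py <<'E'
from h import *
import sys
s=show()
for a in np.linspace(*map(float,sys.argv[1:3]),int(sys.argv[3])+1)[1:]:
    P=W(pin(a))[0]; r=rows(s,[P[0],P[1],.238],np.degrees(a+v[2])); print(round(a,3),(r+0).round(4).tolist())
E
python3 arc.py 2.05 1.15 10
```

```text
t 4.85 p [0.5037 0.1694 0.237 ] rpy [ 1.7997e+02 -1.0000e-02  1.1630e+02] F [ 0.1   0.52 -0.8 ] gap 0.0215 q7 8.4
1.96 [0.0011, 0.0054, -0.001, 0.0006, -0.0001, 0.0879]
1.87 [0.0003, 0.0108, -0.001, 0.0006, -0.0002, 0.1779]
1.78 [-0.0009, 0.0161, -0.001, 0.0006, -0.0002, 0.2679]
1.69 [-0.0025, 0.0212, -0.001, 0.0006, -0.0002, 0.3579]
1.6 [-0.0046, 0.0262, -0.0009, 0.0006, -0.0002, 0.4479]
1.51 [-0.0072, 0.0309, -0.0009, 0.0005, -0.0003, 0.5379]
1.42 [-0.0102, 0.0354, -0.0009, 0.0005, -0.0003, 0.6279]
1.33 [-0.0135, 0.0396, -0.0009, 0.0005, -0.0003, 0.7179]
1.24 [-0.0173, 0.0435, -0.0009, 0.0005, -0.0003, 0.8079]
1.15 [-0.0213, 0.0471, -0.0009, 0.0005, -0.0004, 0.8979]
```

```bash
python3 -m jog '[[[0.5,0.001,0.0054,0,0,0,0.088],[0.5,0.0003,0.0108,0,0,0,0.178],[0.5,-0.0009,0.0161,0,0,0,0.268],[0.5,-0.0025,0.0212,0,0,0,0.358],[0.5,-0.0046,0.0262,0,0,0,0.448],[0.5,-0.0072,0.0309,0,0,0,0.538],[0.5,-0.0102,0.0354,0,0,0,0.628],[0.5,-0.0135,0.0396,0,0,0,0.718],[0.5,-0.0173,0.0435,0,0,0,0.808],[0.5,-0.0213,0.0471,0,0,0,0.898]]]'
python3 arc.py 1.15 0.25 10
```

```text
time: 5.85
eef_pos: [0.5548, 0.1712, 0.2366]
ee_rot: [-179.9, 0.1, 64.7]
contact_force: [-5.1, -0.1, 1.7]
finger_gap: 0.0214
t 5.85 p [0.5548 0.1712 0.2366] rpy [-1.7989e+02  5.0000e-02  6.4660e+01] F [-5.12 -0.11  1.74] gap 0.0214 q7 -36.6
1.06 [-0.0001, 0.0059, -0.0015, -0.0018, 0.001, 0.0867]
0.97 [-0.0008, 0.0113, -0.0015, -0.0018, 0.0011, 0.1767]
0.88 [-0.002, 0.0165, -0.0015, -0.0018, 0.0012, 0.2667]
0.79 [-0.0037, 0.0217, -0.0015, -0.0017, 0.0012, 0.3567]
0.7 [-0.0058, 0.0266, -0.0015, -0.0017, 0.0013, 0.4467]
0.61 [-0.0083, 0.0314, -0.0015, -0.0016, 0.0014, 0.5367]
0.52 [-0.0113, 0.0359, -0.0015, -0.0015, 0.0015, 0.6267]
0.43 [-0.0146, 0.0401, -0.0015, -0.0015, 0.0015, 0.7167]
0.34 [-0.0184, 0.044, -0.0015, -0.0014, 0.0016, 0.8067]
0.25 [-0.0224, 0.0476, -0.0015, -0.0014, 0.0017, 0.8967]
```

```bash
python3 -m jog '[[[0.5,-0.0001,0.0057,-0.001,0,0,0.087],[0.5,-0.0008,0.0113,-0.001,0,0,0.177],[0.5,-0.002,0.0165,-0.001,0,0,0.267],[0.5,-0.0037,0.0217,-0.001,0,0,0.357],[0.5,-0.0058,0.0266,-0.001,0,0,0.447],[0.5,-0.0083,0.0314,-0.001,0,0,0.537],[0.5,-0.0113,0.0359,-0.001,0,0,0.627],[0.5,-0.0146,0.0401,-0.001,0,0,0.717],[0.5,-0.0184,0.044,-0.001,0,0,0.807],[0.5,-0.0224,0.0476,-0.001,0,0,0.897]]]'
python3 arc.py 0.25 -0.05 5
```

```text
time: 6.85
eef_pos: [0.5884, 0.1318, 0.2372]
ee_rot: [-179.9, 0.1, 13.3]
contact_force: [-1.8, 2.9, -3.6]
finger_gap: 0.0212
t 6.85 p [0.5884 0.1318 0.2372] rpy [-1.799e+02  6.000e-02  1.333e+01] F [-1.8   2.91 -3.63] gap 0.0212 q7 -77.7
0.19 [-0.0005, 0.0047, -0.0008, -0.0017, 0.0012, 0.0607]
0.13 [-0.0008, 0.0083, -0.0008, -0.0017, 0.0012, 0.1207]
0.07 [-0.0014, 0.0119, -0.0008, -0.0016, 0.0013, 0.1807]
0.01 [-0.0021, 0.0154, -0.0008, -0.0016, 0.0013, 0.2407]
-0.05 [-0.0031, 0.0189, -0.0008, -0.0016, 0.0014, 0.3007]
```

```bash
python3 -m jog '[[[0.5,-0.0005,0.0047,0,0,0,0.06],[0.5,-0.0008,0.0083,0,0,0,0.12],[0.5,-0.0014,0.0119,0,0,0,0.18],[0.5,-0.002,0.0154,0,0,0,0.24],[0.5,-0.003,0.0189,0,0,0,0.256],[0.5,-0.003,0.0189,0,0,0,0.256],[0.5,-0.003,0.0189,0,0,0,0.256]]]'
python3 - <<'E'
from h import *
from workcell import arm
s=show(); 
d=s['eef_pos'][:2]-W([-.03,.06,0])[0][:2]; print('tcp ang',np.arctan2(d[1],d[0])-v[2],np.hypot(*d))
for n in('wrist','scene','side'):
    p=arm.snapshot(n); im=cv2.cvtColor(p['image'],4)
    dr=lambda P,c: cv2.polylines(im,[proj(p,P,s).astype(int).reshape(-1,1,2)],False,c,1)
    if n!='wrist':
        u=proj(p,W([0,0,.03]))[0].astype(int); im=cv2.resize(im[u[1]-60:u[1]+60,u[0]-80:u[0]+80],None,fx=5,fy=5,interpolation=2)
    cv2.imwrite(f'pics/{n}5.png',im)
    if n=='wrist':
        for a in(-.1,0,.1): print(a,proj(p,W([pin(a,.1),pin(a,.054)]),s))
E
```

```text
time: 7.55
eef_pos: [0.5904, 0.1121, 0.2378]
ee_rot: [-180.0, -0.0, -1.1]
contact_force: [2.3, 4.0, -2.3]
finger_gap: 0.0215
t 7.55 p [0.5904 0.1121 0.2378] rpy [-1.7996e+02 -3.0000e-02 -1.1300e+00] F [ 2.35  3.98 -2.33] gap 0.0215 q7 -88.8
tcp ang -0.058731904544483404 0.06073293880262886
-0.1 [[260.39604831 296.28226788]
 [259.11052437 245.02555144]]
0 [[244.25477341 295.60164211]
 [247.25150486 244.49983343]]
0.1 [[228.15208273 296.26952795]
 [235.4107652  245.05174735]]
```

View pics/wrist5.png

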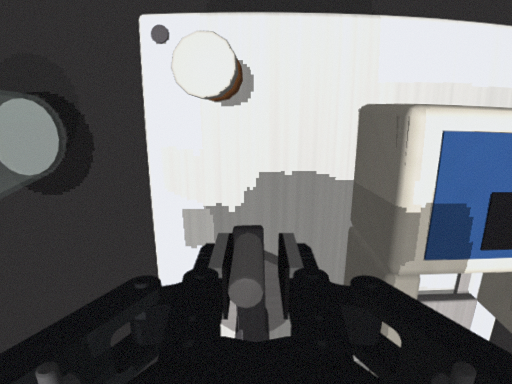

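View pics/side5.png

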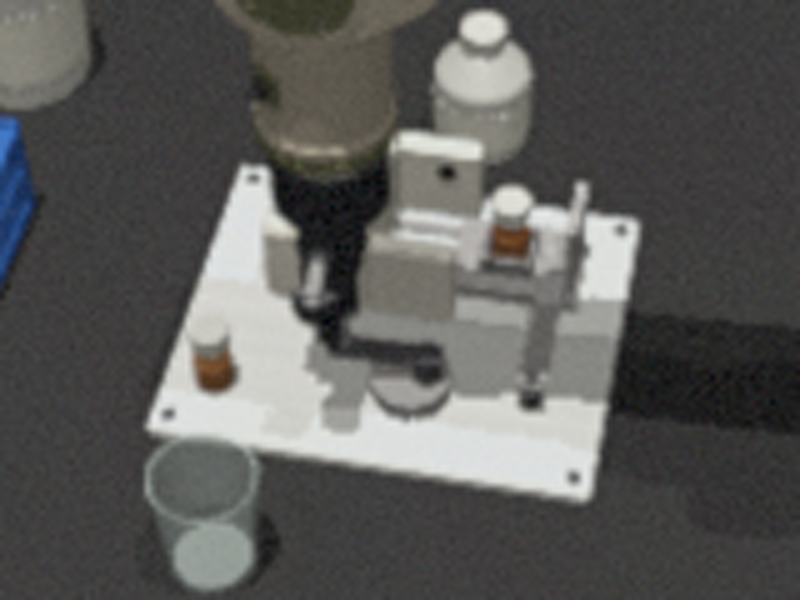

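```bash
python3 -m jog '[[[0.3,0,-0.0035,0,0,0,0],[0.1,0,-0.0035,0,0,0,0],[0.1,0,-0.0035,0,0,0,0],[0.1,0,-0.0035,-0.03,0,0,0],[0.1,0,-0.0035,-0.06,0,0,0],[0.1,0,-0.0035,-0.1,0,0,0],[1,-0.04,0.03,-0.12,0,0,0],[1,-0.08,0.06,-0.12,0,0,0],[1,-0.12,0.09,-0.12,0,0,0],[1,-0.17,0.1,-0.12,0,0,0],[1,-0.21,0.1,-0.12,0,0,0],[1,-0.21,0.1,-0.12,0,0,0]]]'
python3 - <<'E'
from h import *
from workcell import arm
np.set_printoptions(precision=4,suppress=True)
s=show(); p=arm.snapshot('wrist'); im=cv2.cvtColor(p['image'],4)
for l,z in (('lever_pin',.077),('push_plate',.065)):
    for d in arm.trace(p,l)[:2]: print(l,d['confidence'],d['point'],onz(p,d['point'],z,s),d['pixels'].sum())
print(proj(p,W([pin(0,.1),pin(0.1,.1),pin(-.1,.1),[-.03,.06,.054]]),s))
dr=lambda P,c: cv2.polylines(im,[proj(p,P,s).astype(int).reshape(-1,1,2)],False,c,1)
dr(W([[-.15,-.125,.012],[-.15,.125,.012],[.15,.125,.012],[.15,-.125,.012],[-.15,-.125,.012]]),(0,255,0))
cv2.imwrite('pics/w6.png',im)
E
```

```text
time: 8.9
eef_pos: [0.3751, 0.0147, 0.3576]
ee_rot: [-179.8, -0.0, -1.2]
contact_force: [0.4, 1.1, 0.0]
finger_gap: 0.0001
t 8.9 p [0.3751 0.0147 0.3576] rpy [-179.76   -0.01   -1.22] F [0.37 1.1  0.04] gap 0.0001 q7 -114.3
lever_pin 0.81 [138.6, 9.5] [0.5123 0.0954 0.077 ] 1360
push_plate 0.68 [257.5, 77.5] [0.463  0.0117 0.065 ] 9241
[[  91.5905 -116.6407]
 [  83.0222 -114.8265]
 [ 100.2511 -117.5398]
 [ 120.5467   -4.0811]]
```

View pics/w6.png

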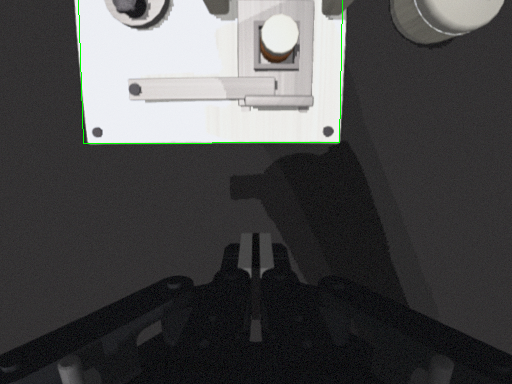

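```bash
python3 - <<'E'
from h import *
from workcell import arm
np.set_printoptions(precision=4,suppress=True)
s=show(); p=arm.snapshot('wrist')
c,si=np.cos(v[2]),np.sin(v[2])
for uv in ([247,106],[312,106],[279,106],[279,96]):
    X=onz(p,uv,.085,s); d=X[:2]-v[:2]; print(uv,X,'reader',c*d[0]+si*d[1],-si*d[0]+c*d[1])
X=onz(p,[279,106],.085,s)
cc=np.array([c,si])
for back,z in((.045,.32),(.045,.23),(.016,.23)):
    q=X[:2]-back*cc; print(back,z,rows(s,[*q,z],-1.04))
E
```

```text
t 9.05 p [0.378  0.0156 0.3579] rpy [-179.86   -0.05   -1.21] F [1.11 0.5  0.36] gap -0.0001 q7 -114.0
[247, 106] [0.4451 0.0201 0.085 ] reader -0.1129993477937261 -0.03824818492743135
[312, 106] [ 0.4443 -0.0267  0.085 ] reader -0.11299786359987253 -0.08500342781651869
[279, 106] [ 0.4446 -0.0029  0.085 ] reader -0.11305660647321616 -0.061225652000463475
[279, 96] [ 0.4516 -0.0029  0.085 ] reader -0.10607191600342941 -0.06114358010177451
0.045 0.32 [ 0.0219  0.0173  0.0379 -0.0024 -0.0009 -0.003 ]
0.045 0.23 [ 0.0218  0.0175  0.1279 -0.0024 -0.0009 -0.003 ]
0.016 0.23 [ 0.0508  0.0174  0.1279 -0.0024 -0.0009 -0.003 ]
```

```bash
python3 -m jog '[[[1,0.011,0.009,0.02,0,0,0],[1,0.022,0.0174,0.05,0,0,0],[1,0.022,0.0174,0.08,0,0,0],[1,0.022,0.0174,0.11,0,0,0],[1,0.022,0.0174,0.128,0,0,0],[1,0.022,0.0174,0.128,0,0,0],[1,0.032,0.0174,0.128,0,0,0],[1,0.042,0.0174,0.128,0,0,0],[1,0.048,0.0174,0.128,0,0,0],[1,0.052,0.0174,0.128,0,0,0],[1,0.052,0.0174,0.128,0,0,0]]]'
python3 - <<'E'
from h import *
from workcell import arm
s=show(); p=arm.snapshot('wrist'); cv2.imwrite('pics/w7.png',cv2.cvtColor(p['image'],4))
q=np.array(W([-.113-.015,-.06,.23])[0]); print(s['eef_pos']-q)
p=arm.snapshot('side'); im=cv2.cvtColor(p['image'],4)
u=proj(p,W([0,0,.03]))[0].astype(int); cv2.imwrite('pics/s7.png',cv2.resize(im[u[1]-60:u[1]+60,u[0]-80:u[0]+80],None,fx=5,fy=5,interpolation=2))
E
```

```text
time: 10.2
eef_pos: [0.4304, -0.0026, 0.23]
ee_rot: [179.9, -0.0, -1.2]
contact_force: [0.2, 1.0, 0.8]
finger_gap: 0.0003
t 10.2 p [ 0.4304 -0.0026  0.23  ] rpy [ 1.7995e+02 -2.0000e-02 -1.2400e+00] F [0.16 0.97 0.76] gap 0.0003 q7 -88.2
[ 6.89640132e-04 -1.23212223e-03  3.88130691e-05]
```

View pics/w7.png

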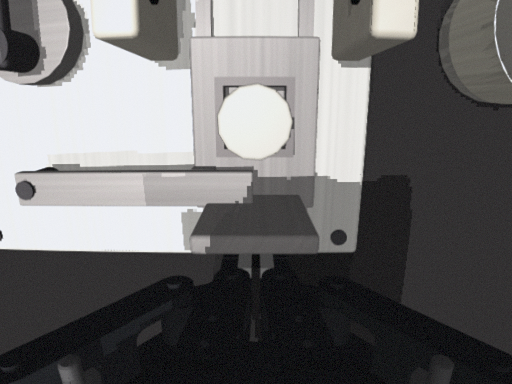

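View pics/s7.png

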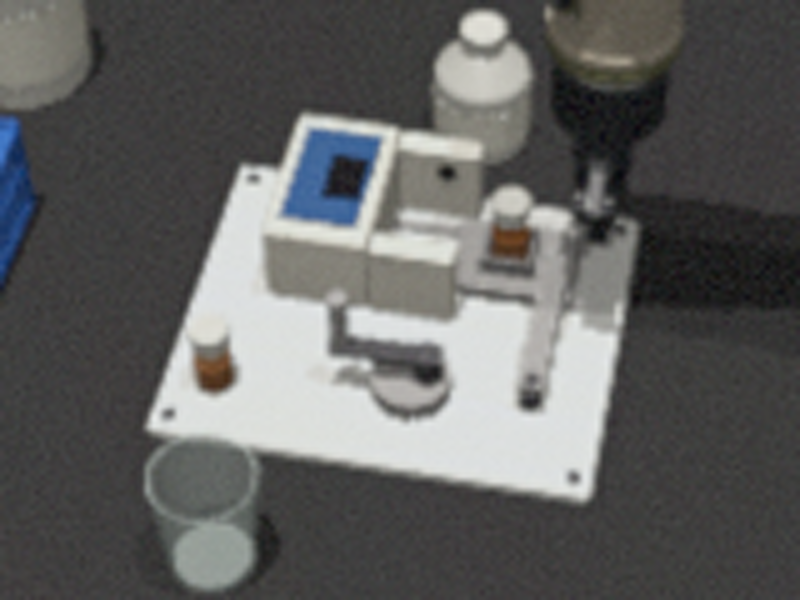

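```bash
python3 - <<'E'
from h import *
from workcell import arm
for n in ('side','scene'):
    p=arm.snapshot(n); im=cv2.cvtColor(p['image'],4)
    o=proj(p,W([-.03,.06,.03]))[0].astype(int)-[40,30]
    im=cv2.resize(im[o[1]:o[1]+60,o[0]:o[0]+80],None,fx=9,fy=9,interpolation=2)
    f=lambda P:((proj(p,P)-o+.5)*9-.5)
    for a,c in((.15,(255,0,0)),(0,(0,255,0)),(-.15,(0,0,255))):
        cv2.polylines(im,[f(W([[-.03,.06,.054],pin(a,.054),pin(a,.1)])).astype(int).reshape(-1,1,2)],False,c,1)
    cv2.imwrite(f'pics/{n}8.png',im)
E
```

```text
(no output)
```

View pics/side8.png

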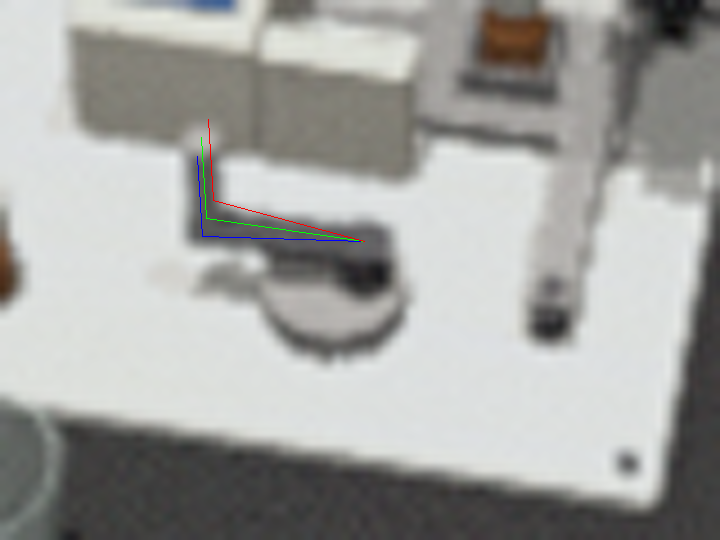

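View pics/scene8.png

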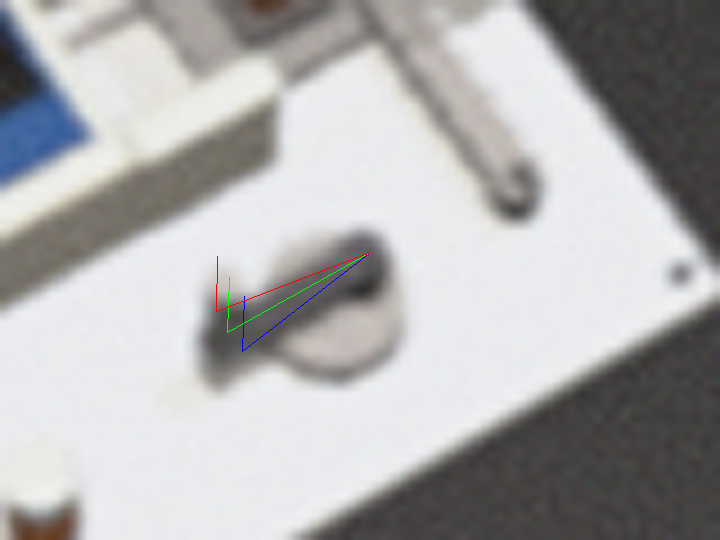

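```bash
python3 -m jog '[[[1,0.002,0,0,0,0,0],[1,0.005,0,0,0,0,0],[1,0.008,0,0,0,0,0],[1,0.012,0,0,0,0,0],[1,0.016,0,0,0,0,0],[1,0.02,0,0,0,0,0],[1,0.024,0,0,0,0,0],[1,0.028,0,0,0,0,0],[1,0.032,0,0,0,0,0],[1,0.036,0,0,0,0,0],[1,0.039,0,0,0,0,0],[1,0.042,0,0,0,0,0]]]'
```

```text
time: 11.6
eef_pos: [0.4721, -0.0033, 0.2296]
ee_rot: [-180.0, 0.0, -1.2]
contact_force: [-2.4, 1.5, 0.3]
finger_gap: 0.0
```

```bash
python3 -m jog '[[[1,0.002,0,0,0,0,0],[1,0.004,0,0,0,0,0],[1,0.005,0,0,0,0,0],[1,0.006,0,0,0,0,0],[1,0.006,0,0,0,0,0]]]'
python3 - <<'E'
from h import *
show()
E
```

```text
time: 12.1
eef_pos: [0.4769, -0.0036, 0.2294]
ee_rot: [-180.0, 0.2, -1.2]
contact_force: [-12.2, 2.3, 8.0]
finger_gap: 0.0003
t 12.1 p [ 0.4769 -0.0036  0.2294] rpy [-179.96    0.23   -1.22] F [-12.25   2.34   8.05] gap 0.0003 q7 -80.3
```

```bash
python3 -m jog '[[[1,0.001,0,0,0,0,0],[1,0.002,0,0,0,0,0],[1,0.002,0,0,0,0,0],[1,0.002,0,0,0,0,0]]]'
python3 - <<'E'
from h import *
from workcell import arm
s=show()
for n in('side','wrist'):
    p=arm.snapshot(n); im=cv2.cvtColor(p['image'],4)
    if n=='side':
        u=proj(p,W([0,0,.03]))[0].astype(int); im=cv2.resize(im[u[1]-60:u[1]+60,u[0]-80:u[0]+80],None,fx=5,fy=5,interpolation=2)
    cv2.imwrite(f'pics/{n}9.png',im)
E
```

```text
time: 12.5
eef_pos: [0.4776, -0.0038, 0.2289]
ee_rot: [-179.9, 0.5, -1.2]
contact_force: [-22.3, 3.0, 15.7]
finger_gap: 0.0001
t 12.5 p [ 0.4776 -0.0038  0.2289] rpy [-179.94    0.47   -1.23] F [-22.27   2.99  15.73] gap 0.0001 q7 -80.1
```

View pics/side9.png

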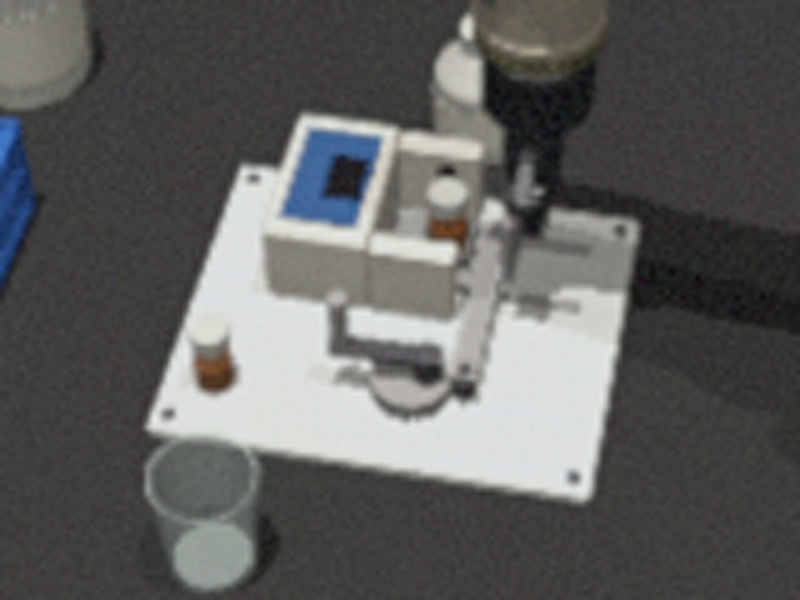

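View pics/wrist9.png

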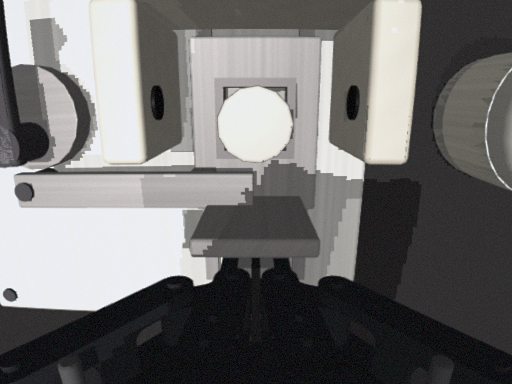

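```bash
python3 -m jog '[[[1,-0.003,0,0,0,0,0],[1,-0.006,0,0,0,0,0],[1,-0.015,0,0,0,0,0],[1,-0.035,0,0,0,0,0],[1,-0.05,0,-0.03,0,0,0],[1,-0.07,0,-0.07,0,0,0],[1,-0.09,0,-0.1,0,0,0],[1,-0.1,0,-0.12,0,0,0],[1,-0.1,0,-0.12,0,0,0],[1,-0.1,0,-0.12,0,0,0]]]'
python3 - <<'E'
from h import *
from workcell import arm
s=show()
for n in('wrist','side','scene'):
    p=arm.snapshot(n); im=cv2.cvtColor(p['image'],4); k=1;o=np.zeros(2)
    if n!='wrist':
        o=proj(p,W([-.03,0,.03]))[0].astype(int)-[45,35]; k=8
        im=cv2.resize(im[o[1]:o[1]+70,o[0]:o[0]+90],None,fx=k,fy=k,interpolation=2)
    f=lambda P:((proj(p,P,s)-o+.5)*k-.5).astype(int).reshape(-1,1,2)
    if n!='wrist':
        cv2.polylines(im,[f(W([[-.03,.06,.054],pin(0,.054),pin(0,.1)]))],False,(0,255,0),1)
    for tr,c in((.035,(255,0,0)),(.045,(0,255,0))):
        cv2.polylines(im,[f(W([[-.113+tr,-.085,.085],[-.113+tr,-.035,.085]]))],False,c,1)
    cv2.imwrite(f'pics/{n}10.png',im)
E
```

```text
time: 13.6
eef_pos: [0.3798, -0.0018, 0.3503]
ee_rot: [-179.8, -0.2, -1.2]
contact_force: [-1.2, 0.2, 0.0]
finger_gap: -0.0002
t 13.6 p [ 0.3798 -0.0018  0.3503] rpy [-1.7976e+02 -1.6000e-01 -1.2100e+00] F [-1.16  0.16  0.05] gap -0.0002 q7 -114.6
```

View pics/wrist10.png

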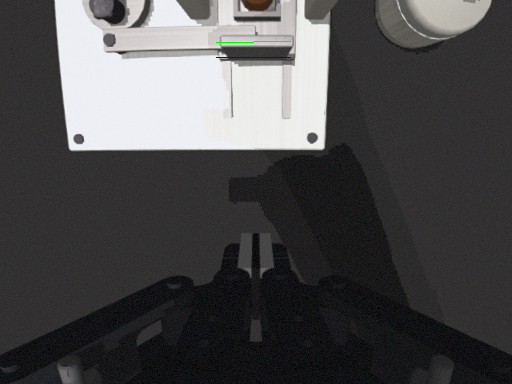

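View pics/side10.png

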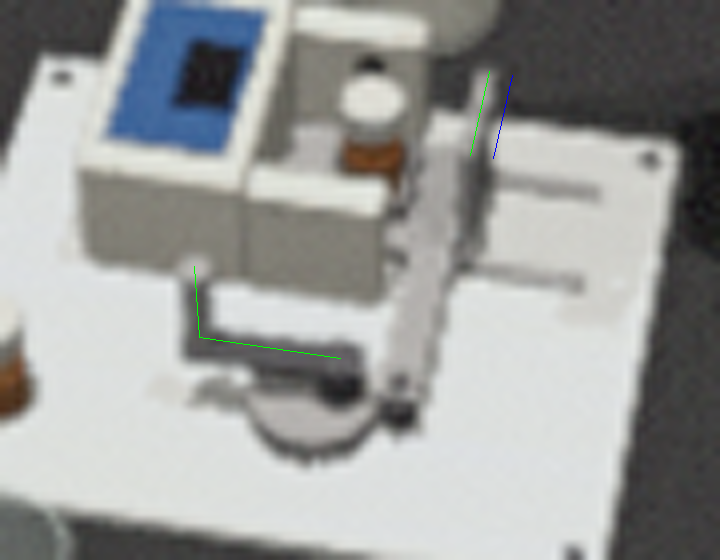

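View pics/scene10.png

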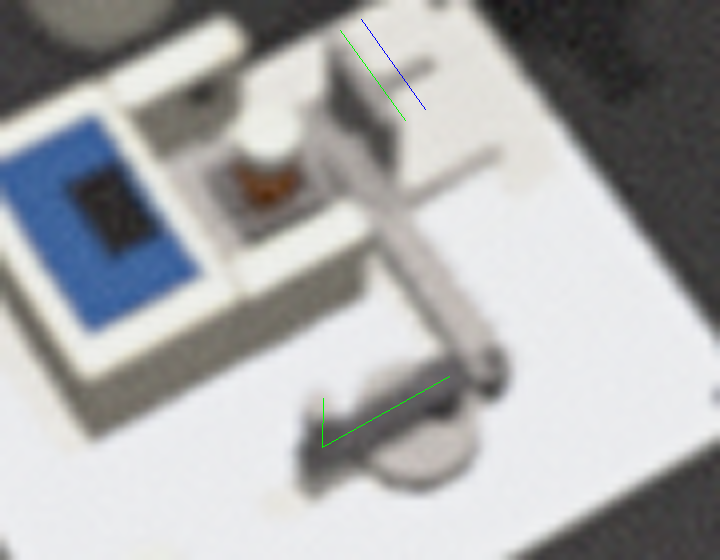

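```bash
python3 - <<'E'
import cv2,numpy as np
a=cv2.imread('pics/w6.png')[70:150,90:350];b=cv2.imread('pics/wrist10.png')[10:90,70:330]
# redraw b without overlay: take new
from workcell import arm
from h import *
s=show(); p=arm.snapshot('wrist'); b=cv2.cvtColor(p['image'],4)[0:80,80:340]
cv2.imwrite('pics/z.png',cv2.resize(np.vstack([a,b]),None,fx=3,fy=3,interpolation=2))
E
```

```text
t 13.75 p [ 0.3799 -0.0016  0.3487] rpy [ 1.7994e+02  9.0000e-02 -1.2500e+00] F [0.44 0.38 0.73] gap 0.0002 q7 -114.6
```

View pics/z.png

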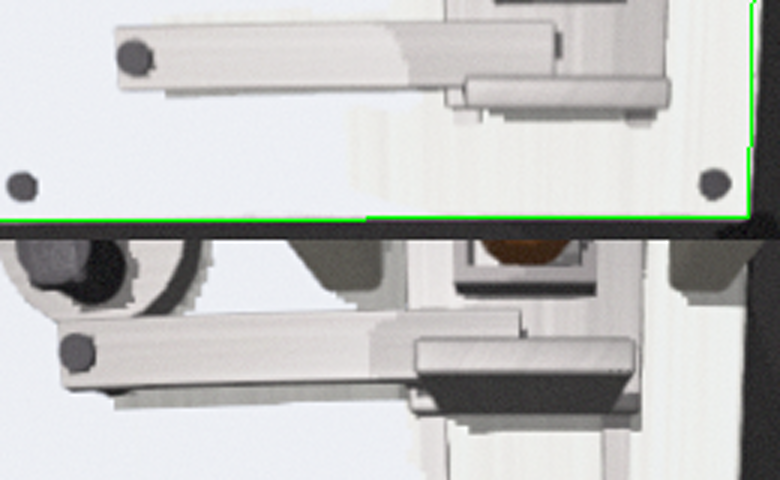

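```bash
python3 - <<'E'
from h import *
from workcell import arm
s=show(); p=arm.snapshot('wrist')
c,si=np.cos(v[2]),np.sin(v[2])
def rd(uv,z,s):
    X=onz(p,uv,z,s); d=X[:2]-v[:2]; return np.round([c*d[0]+si*d[1],-si*d[0]+c*d[1]],4)
s1=dict(eef_pos=np.array([.3751,.0147,.3576]),ee_rot=[-179.76,-.01,-1.22])
s2=dict(eef_pos=np.array([.3799,-.0016,.3487]),ee_rot=[179.94,.09,-1.25])
for nm,st,pts in(('before',s1,dict(rear=(279,105),front=(279,96),roller=(135,89.3),screwL=(97.3,132),screwR=(328,131.3))),('after',s2,dict(rear=(255,44.7),front=(255,33.3),roller=(105.5,37.3),axle_pixel_na=(0,0)))):
    for k,uv in pts.items(): print(nm,k,rd(uv,.012 if 'screw' in k else .042 if k=='roller' else .085,st))
# after: screws from wrist10
s3=dict(eef_pos=np.array([.3798,-.0018,.3503]),ee_rot=[-179.76,-.16,-1.21])
print(rd((79,138.5),.012,s3),rd((312,137.5),.012,s3))
E
```

```text
t 13.8 p [ 0.3799 -0.0015  0.3486] rpy [ 1.799e+02  1.000e-01 -1.250e+00] F [ 0.19 -0.16  0.62] gap 0.0 q7 -114.6
before rear [-0.1155 -0.0616]
before front [-0.1092 -0.0615]
before roller [-0.101   0.0575]
before screwL [-0.1386  0.1097]
before screwR [-0.1398 -0.1136]
after rear [-0.0714 -0.0623]
after front [-0.0641 -0.0623]
after roller [-0.0554  0.0575]
after axle_pixel_na [-0.0329  0.1158]
[-0.138  0.109] [-0.1391 -0.1137]
```

```bash
python3 -c "
from workcell import arm
print(arm.close_job())"
```

```text
the job is handed in; nothing more can be done
None
```

I turned the lever to point straight forward first, then pushed the carriage home against its end stop, and handed the job in at about 14 s of the 45 s allowed.

- **Lever:** I moved it by its pin, with the fingers loosely on either side, from about 2.05 rad to 0. Overlays from the scene and side cameras agree with 0 to within about 0.05 rad, both before and after the carriage was pushed.
- **Carriage:** I pushed it by the rear face of the push plate with closed fingers. The force rose to about 22 N, with only 0.7 mm of movement over the last 10 N, as at a hard stop.
- **Travel:** Before-and-after wrist pictures give 44.1 to 45.6 mm from three features, against the 45 mm expected. From those positions the roller should clear the cam's low point by about 1 mm.
- **Vial and other objects:** The vial is standing in its socket between the head's uprights. The spare vial looked unmoved in the last side view taken before I backed away. I did not re-measure the beaker, bottles, dish, tray or spatula, but the arm's path stayed clear of them.
- **Robot:** It is backed off and raised, and touching nothing.

**Checks that disagreed:** My first position for the push plate was about 2.5 mm too far forward, because I used an arm pose read slightly after the picture. I corrected this before working out the travel. The scene and side cameras also differed by about 3 mm on where the reader sits, and I used their combined fit.

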